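Reset the tripped breaker on the cutting table's supply box

ROBOT

A 7-joint arm with a two-finger parallel gripper is mounted at the origin on the work surface. World frame = base frame: x ahead of the robot, y to its left, z up, the work surface at z = 0. Lengths are in m, angles in rad, forces in N, time in s.
With the tool pointing down it reaches from about 0.4 to 0.85 m from the base axis. Payload 10.4 kg.
Tool frame: the origin (TCP) lies between the finger pads; the fingertips stand tcp_to_tips ahead of it and the grasp point (between the pads) lies 8 mm behind it (tcp_to_tips is the distance from the TCP to the fingertips, in m); z points along the fingers, y is the line along which they close (so a half turn about z gives the same grasp; the last joint's range is limited). The gripper opens to 85 mm and grips with 20 to 120 N. Pads are 22 mm wide; open, the fingers measure 114 mm over their backs; the gripper's body (76 mm by 85 mm) begins 54 mm behind the grasp point. The pads swing forward as they close: fully open they stand 13 mm farther back than shut.
Start: joints at [1.232, 0.332, -0.065, 1.46, 0.022, 1.35, -0.088], TCP at [0.194, -0.594, 0.242] pointing down, gripper open.
Joint ranges: [-2.6, 2.6], [-0.5, 2.12], [-1.47, 1.34], [0.16, 2.42], [-1.27, 4.41], [0.06, 2.06], [-2.6, 2.6]. Speed limits (rad/s): [2.22, 2.22, 2.79, 2.79, 3.14, 3.14, 3.14].

INTERFACE

Orientations are given as a unit quaternion [x, y, z, w].
In Python, from workcell import * gives the robot as it stands.
- The arm moves only by the tool apply_moves, never from a script. Its argument "rows" is a list of rows, each an object of numbers: "x", "y", "z": the shift along the tool's x, y, z in mm; "ax", "ay", "az": the turn, a rotation vector about the tool's x, y, z in degrees; "gripper": the closure, from 0 (fully open) to 1 (shut). A call has 1 to 5 rows; each row shifts and turns the commanded pose from where the row before left it, along the tool's axes as they then stand; what a row does not reach is not made up. A row lasts 1/12 s, in which the tool goes at most 41.7 mm and 7.16 degrees, less where a joint would pass 70% of its speed; a pose out of reach is approached as far as the arm can. A call with a gripper value outside its range is refused whole. The fingers move at their own pace and stop on an object; "newtons" is the grip in N (left out, the last holds). Time passes only in rows, so rows that do not move let the fingers close. It gives the time, the measured TCP pose, the force, the opening and the grip force at its end, in the units of the state.
- get_obs(): the state, without advancing time (a new reading comes with each control period).
- camera(name): name is "scene" or "top" or "wrist"; returns a dict with "color" (384x512x3 uint8, red, green, blue), "fov_y" (degrees; the focal length in pixels is half the picture's height over the tangent of half this angle, whatever the lens; pixels are square), "cx", "cy" (the principal point, pixels), "k1" (the pictures are not rectified: a ray, as slopes to the right and down, at radius r is drawn at 1 + k1 r^2 times it, then the intrinsics apply), "rvec" (rotation vector, rad) and "tvec" (3), from world to camera coordinates, as OpenCV has them. Camera axes: x right, y down, z forward; pixel columns grow to the right and rows downward; lengths in m; the calibration is good to about 2 mm. A picture is of the moment at which its call begins. There is no depth.
- hand_in(): hands the job in; it is judged then, once.
The state is a dict: "clock": time; "joint_pos": joint angles; "joint_velocities": joint speeds; "tau": joint torques, N m; "position": TCP position; "ee_rot": TCP orientation; "ft_force": force on the tool from outside, world axes, zero at the start; "torque": the same for the moment, N m; "grip_width": opening from 0.0 (shut) to 1.0 (fully open); "grasp_force": force on a finger pad.
Only numpy, scipy, OpenCV 4.12 (cv2) and the standard library are available. Lean on these libraries where they do the work, as an engineer would, in place of code of your own. Each camera call takes 0.05 s, during which the arm holds its last target. There are 200 camera calls.

TASK

One of the three breakers on the supply box has tripped: its lever stands about upright, halfway between off and on. Push that lever firmly towards the robot, fully off, until you feel it come up against its end stop and the trip latch has reset, then throw it fully on, away from the robot, and let go. Do not force it (22 N at most), leave the other two levers as they are (one on, one off), and do not shift the things lying around.

Things in the scene. Friction and masses are not known exactly. Their poses are not given: they have to be found in the camera images.
- supply_box: Grey steel box fixed on the table, 200 (x) x 300 (y) x 50 mm, origin at the centre of its underside. +x points away from the robot (side with three black cable glands), within 0.35 rad. On it, along its y axis at -94, 0 and +94 mm, in any order, stand three equal black breakers, each with a white lever on top. All levers swing along the box's x.
- breaker_tripped: The tripped breaker, black, fixed on the box: 130 (x) x 76 (y) x 70 mm, origin at the centre of its underside, axes as the box. Top 120 mm above the table, with 5 mm high grey ridges along x at 18 to 26 mm either side of the lever. White lever 10 mm thick (x), 22 mm wide (y), head 13 x 26 mm, stands 50 mm proud; pivot 10 mm below the top.
- lever_tripped (a joint): Its lever's angle, rad: 0 upright, + leans to box +x (on), - to box -x (off, nearer the robot). Starts -0.04 to 0.03; on stop (rigid) at 0.60, above 0.54 is on. Stays where left; friction 0.10 N m (2 to 3 N). Until pushed fully off once, a latch rigidly bars it at 0.05 to 0.50. More than 22 N damages it.
- lever_tripped_tip (a point): Centre of the top end of the tripped lever, 60 mm from its pivot; moves with it. Off stop: differs, from -0.78 to -0.26 rad, must be felt. About 0.2 rad before it the lever stiffens to 0.40 N m (11 to 12 N pushing level 35 mm above the pivot); the stop then gives 10 to 15 N per mm. The latch resets in the last 0.02 rad: 16 N, 35 mm above the pivot, is enough.
- lever_tripped_pivot (a point): Pivot of the tripped lever, on the breaker's centre line, 110 mm above the table; fixed; axes as the box.
- lever_on (a joint): Lever angle of the breaker that is on (starts 0.50 to 0.58, same sense); leave it there.
- lever_off (a joint): Lever angle of the breaker that is off (starts -0.58 to -0.50, same sense); leave it there.
- weight_bar: Loose dark steel pattern weight, 160 x 30 x 25 mm, beside the box; origin at the centre of its underside. Leave alone.
- tape_roll: Loose roll of paper tape, 90 mm across, 25 mm high, lying flat beside the box; origin at the centre of its underside. Leave alone.
- carton: Loose small cardboard carton, 70 x 100 x 60 mm, on the far side of the box; origin at the centre of its underside. Leave alone.

How it is judged:
By the outcome, as a careful person would: the job done as asked, in the order asked, and still so for the second after the job is handed in, with the robot touching nothing.
It also fails if it takes over 67 s, if anything falls off the work surface, if the arm or the gripper's body presses on something with over 40 N, if the wrist force passes 120 N, or if a joint passes its speed limit or range.

## Working session

There is one attempt and no reset: what is moved stays moved. The work goes in short steps, Python scripts to look and compute and a tool call to move; the robot and the scene stay as the last step left them, time stands still between calls to the robot, and variables do not carry over. Pictures are saved under pics/ and viewed, at most 10 in all, crops included, and the job is handed in when it is done.

Besides the shell and the picture viewer there is one more tool, called in YAML: its name, and indented under it one key for each argument. apply_moves: Moves the arm, as the interface text tells. Its arguments: {"type":"object","properties":{"rows":{"type":"array","items":{"type":"object","properties":{"x":{"type":"number"},"y":{"type":"number"},"z":{"type":"number"},"ax":{"type":"number"},"ay":{"type":"number"},"az":{"type":"number"},"gripper":{"type":"number"}}}},"newtons":{"type":"number"}},"required":["rows"]}

```bash
ls; mkdir -p pics; python3 - <<'E'
from workcell import *
import cv2
o=get_obs(); print({k:o[k] for k in('clock','position','ee_rot','ft_force','grip_width')})
try: print(tcp_to_tips)
except Exception as e: print(e)
for n in('scene','top'):
    c=camera(n); cv2.imwrite(f'pics/{n}0.png',c['color'][:,:,::-1]); print(n,{k:v for k,v in c.items() if k!='color'})
E
```

```text
pics
{'clock': 0.0, 'position': array([ 0.19400713, -0.5937549 ,  0.24151222]), 'ee_rot': array([ 9.87559291e-01,  1.57245534e-01, -1.18872930e-04, -6.89714939e-04]), 'ft_force': array([0.73330866, 0.34868656, 0.61019891]), 'grip_width': 0.998495339824051}
0.011
scene {'fov_y': 56.53035000216389, 'cx': 256.1978846995255, 'cy': 195.91174871117542, 'k1': -0.10724299539408401, 'rvec': array([ 1.83260328,  1.30441695, -0.67962042]), 'tvec': array([-0.23511879, -0.22811605,  1.543001  ])}
top {'fov_y': 49.49212753933237, 'cx': 256.5952506110391, 'cy': 192.36463841009106, 'k1': -0.03713223727875064, 'rvec': array([ 2.13047197, -2.12683882,  0.13374903]), 'tvec': array([0.05571924, 0.62957442, 1.21873025])}
```

View pics/top0.png

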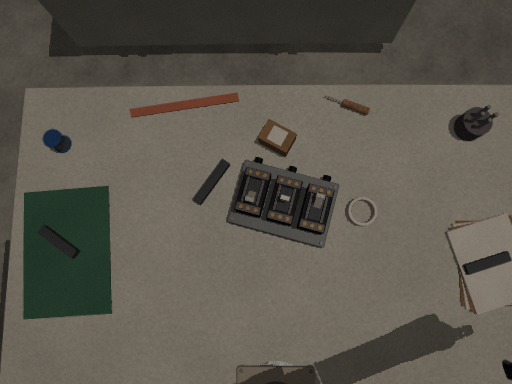

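View pics/scene0.png

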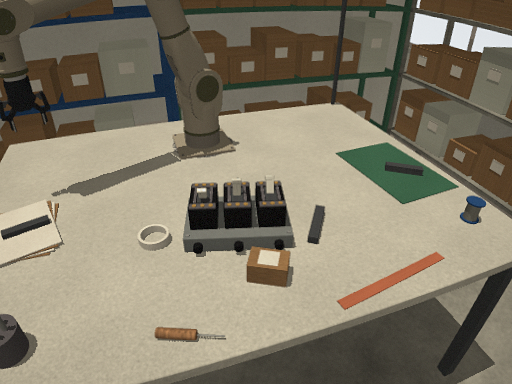

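The top view shows the box around pixel (284,202), with breakers at about (253,191), (285,199) and (317,208). Glands are on the far side. I'll zoom in on the levers.

```bash
cat > h.py <<'E'
import numpy as np, cv2
from workcell import *
from scipy.spatial.transform import Rotation as R
def cam(c):
    h=c['color'].shape[0]; f=h/2/np.tan(np.radians(c['fov_y'])/2)
    K=np.array([[f,0,c['cx']],[0,f,c['cy']],[0,0,1]]); D=np.array([c['k1'],0,0,0.]); return K,D
def ray(c,uv):
    K,D=cam(c); p=cv2.undistortPoints(np.float64(uv).reshape(-1,1,2),K,D).reshape(-1,2)
    Rm=cv2.Rodrigues(c['rvec'])[0]; return -Rm.T@c['tvec'], np.c_[p,np.ones(len(p))]@Rm
def onz(c,uv,z):
    o,d=ray(c,uv); return o+d*((z-o[2])/d[:,2])[:,None]
def proj(c,P):
    K,D=cam(c); return cv2.projectPoints(np.float64(P).reshape(-1,1,3),c['rvec'],c['tvec'],K,D)[0].reshape(-1,2)
E
python3 - <<'E'
from h import *
a=cv2.imread('pics/top0.png')[150:250,220:345]; b=cv2.imread('pics/scene0.png')[170:260,175:300]
a=cv2.resize(a,None,fx=5,fy=5,interpolation=2)[:300*2]; b=cv2.resize(b,None,fx=5,fy=5,interpolation=2)
cv2.imwrite('pics/za.png',a); cv2.imwrite('pics/zb.png',b)
c=camera('top')
print(onz(c,[(253,191),(285,199),(317,208)],.12), onz(c,[(327,179),(259,161)],.03))
E
```

```text
[[ 0.6224988   0.06513596  0.12      ]
 [ 0.5992883  -0.02654997  0.12      ]
 [ 0.57342153 -0.11736467  0.12      ]] [[ 0.67419373 -0.16045259  0.03      ]
 [ 0.73168352  0.05019657  0.03      ]]
```

View pics/za.png

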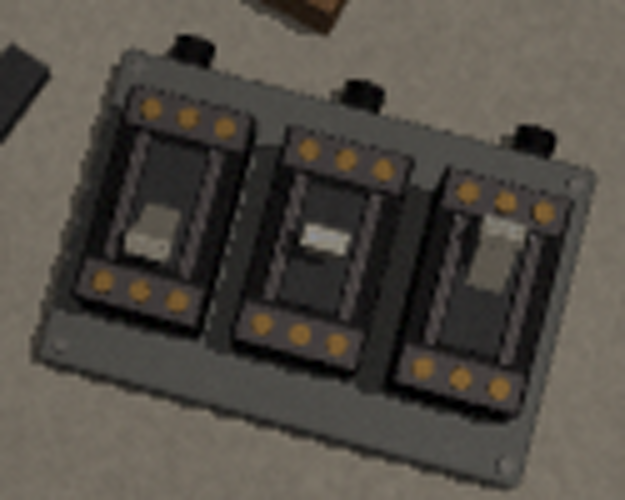

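View pics/zb.png

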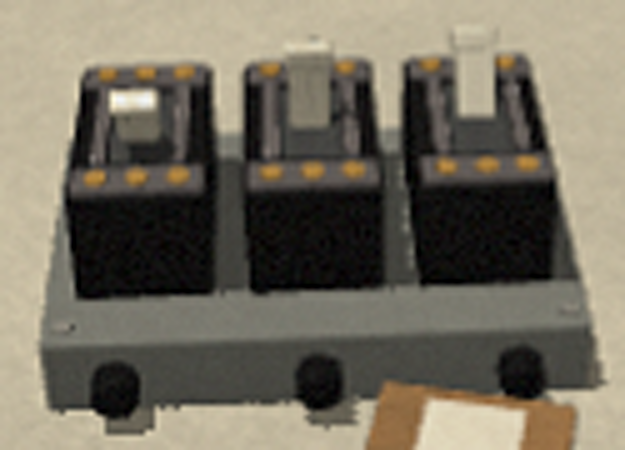

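The middle breaker (zoom (326,239), about pixel (285,198)) is tripped. The left one is off and the right one is on. Next I'll work out the box pose.

```bash
cat >> h.py <<'E'
def rel(P,yaw):  # shift from the TCP now to P (world), in tool axes, mm; and turn about tool z (deg) for tool x at yaw
    o=get_obs(); r=R.from_quat(o['ee_rot']); X=r.as_matrix()[:,0]
    return r.inv().apply(np.array(P)-o['position'])*1e3, -np.degrees(yaw-np.arctan2(X[1],X[0]))
E
python3 - <<'E'
from h import *
c=camera('top'); z=lambda p:(np.array(p)+.5)/5-.5+[220,150]
B=onz(c,z([(135,52),(592,180),(518,487),(37,360)]),.05)
S=onz(c,z([(309,150),(346,160),(385,168),(338,344),(300,334),(262,323)]),.12)
L=onz(c,z([(326,239)]),.168)
print('box',B,B.mean(0),np.linalg.norm(B-np.roll(B,-1,0),axis=1)); print('screws',S,S.mean(0)); print('lever head',L)
y=B[[0,3]].mean(0)-B[[1,2]].mean(0); x=B[:2].mean(0)-B[2:].mean(0)
print(np.arctan2(-y[0],y[1]),np.arctan2(x[1],x[0])); s=S[:3].mean(0)-S[3:].mean(0); print(np.arctan2(s[1],s[0]),np.linalg.norm(s))
E
```

```text
box [[ 0.73028827  0.08797243  0.05      ]
 [ 0.65002838 -0.19048127  0.05      ]
 [ 0.46490785 -0.14194539  0.05      ]
 [ 0.54016416  0.14572774  0.05      ]] [ 0.59634716 -0.02468162  0.05      ] [0.28978978 0.19137749 0.2973539  0.19870293]
screws [[ 0.65570548 -0.01656341  0.12      ]
 [ 0.64982882 -0.03780573  0.12      ]
 [ 0.64513283 -0.06016221  0.12      ]
 [ 0.54368395 -0.03243499  0.12      ]
 [ 0.54936152 -0.01089979  0.12      ]
 [ 0.55562176  0.01068225  0.12      ]] [ 0.59988906 -0.02453065  0.12      ]
lever head [[ 0.59708008 -0.02408845  0.168     ]]
-0.26808919465303616 -0.2760276171767444
-0.26475734065475587 0.10430088913252422
```

```bash
cat > t.py <<'E'
import sys
from h import *
PV=np.array([.599,-.0245,0]); YW=-.267
bx=np.array([np.cos(YW),np.sin(YW),0]); by=np.array([-bx[1],bx[0],0])
dx,dy,tip=map(float,sys.argv[1:4])
s,a=rel(PV+bx*dx/1e3+by*dy/1e3+[0,0,tip/1e3+.011],YW); print(s.round(1),'turn',a.round(2))
E
python3 t.py 32 0 220
```

```text
[ 588.5 -397.9   11.1] turn 33.39
```

apply_moves:
  rows:
    - {"x": 29, "y": -20, "gripper": 1}
    - {"x": 29, "y": -20}
    - {"x": 29, "y": -20}
    - {"x": 29, "y": -20}
    - {"x": 29, "y": -20}
  newtons: 60

```text
invalid input at $.rows[0]: expected keys x, y, z, ax, ay, az, gripper
```

apply_moves:
  rows:
    - {"x": 29, "y": -20}
    - {"x": 29, "y": -20}
    - {"x": 29, "y": -20}
    - {"x": 29, "y": -20}
    - {"x": 29, "y": -20}

```text
invalid input at $.rows[0]: expected keys x, y, z, ax, ay, az, gripper
```

apply_moves:
  rows:
    - {"x": 29, "y": -20}
    - {"x": 29, "y": -20}
    - {"x": 29, "y": -20}
    - {"x": 29, "y": -20}
    - {"x": 29, "y": -20}

```text
invalid input at $.rows[0]: expected keys x, y, z, ax, ay, az, gripper
```

apply_moves:
  rows:
    - {"az": 6.7}
    - {"az": 6.7}
    - {"az": 6.7}
    - {"az": 6.7}
    - {"az": 6.6}

```text
invalid input at $.rows[0]: expected keys x, y, z, ax, ay, az, gripper
```

```bash
python3 t.py 32 0 220
```

```text
[ 588.5 -397.9   11.1] turn 33.39
```

All keys are required in every row, so I'm resending these in full.

apply_moves:
  rows:
    - {"x": 29, "y": -20, "z": 0, "ax": 0, "ay": 0, "az": 0, "gripper": 1}
    - {"x": 29, "y": -20, "z": 0, "ax": 0, "ay": 0, "az": 0, "gripper": 1}
    - {"x": 29, "y": -20, "z": 0, "ax": 0, "ay": 0, "az": 0, "gripper": 1}
    - {"x": 29, "y": -20, "z": 0, "ax": 0, "ay": 0, "az": 0, "gripper": 1}
    - {"x": 29, "y": -20, "z": 0, "ax": 0, "ay": 0, "az": 0, "gripper": 1}
  newtons: 60

```text
clock: 0.62
position: [0.3016, -0.4525, 0.2422]
ee_rot: [0.988, 0.157, -0.0, 0.0]
ft_force: [0.5, -0.5, -0.4]
grip_width: 0.298
grasp_force: 0.0
```

apply_moves:
  rows:
    - {"x": 29, "y": -20, "z": 0, "ax": 0, "ay": 0, "az": 0, "gripper": 1}
    - {"x": 29, "y": -20, "z": 0, "ax": 0, "ay": 0, "az": 0, "gripper": 1}
    - {"x": 29, "y": -20, "z": 0, "ax": 0, "ay": 0, "az": 0, "gripper": 1}
    - {"x": 29, "y": -20, "z": 0, "ax": 0, "ay": 0, "az": 0, "gripper": 1}
    - {"x": 29, "y": -20, "z": 0, "ax": 0, "ay": 0, "az": 0, "gripper": 1}

```text
clock: 1.03
position: [0.4084, -0.3124, 0.2424]
ee_rot: [0.988, 0.157, 0.0, 0.0]
ft_force: [0.5, -0.5, -0.2]
grip_width: -0.003
grasp_force: 0.0
```

apply_moves:
  rows:
    - {"x": 29, "y": -20, "z": 0, "ax": 0, "ay": 0, "az": 0, "gripper": 1}
    - {"x": 29, "y": -20, "z": 0, "ax": 0, "ay": 0, "az": 0, "gripper": 1}
    - {"x": 29, "y": -20, "z": 0, "ax": 0, "ay": 0, "az": 0, "gripper": 1}
    - {"x": 29, "y": -20, "z": 0, "ax": 0, "ay": 0, "az": 0, "gripper": 1}
    - {"x": 29, "y": -20, "z": 0, "ax": 0, "ay": 0, "az": 0, "gripper": 1}

```text
clock: 1.45
position: [0.5151, -0.1724, 0.2424]
ee_rot: [0.988, 0.157, 0.0, 0.0]
ft_force: [-0.0, 0.3, 1.7]
grip_width: 0.0
grasp_force: 0.0
```

apply_moves:
  rows:
    - {"x": 0, "y": 0, "z": 0, "ax": 0, "ay": 0, "az": 6.7, "gripper": 1}
    - {"x": 0, "y": 0, "z": 0, "ax": 0, "ay": 0, "az": 6.7, "gripper": 1}
    - {"x": 0, "y": 0, "z": 0, "ax": 0, "ay": 0, "az": 6.7, "gripper": 1}
    - {"x": 0, "y": 0, "z": 0, "ax": 0, "ay": 0, "az": 6.7, "gripper": 1}
    - {"x": 0, "y": 0, "z": 0, "ax": 0, "ay": 0, "az": 6.6, "gripper": 1}

```text
clock: 1.87
position: [0.5144, -0.1738, 0.2421]
ee_rot: [0.991, -0.136, -0.0, 0.0]
ft_force: [0.3, -0.4, 1.1]
grip_width: 0.002
grasp_force: 0.0
```

```bash
python3 t.py 32 0 220
```

```text
[  73.3 -166.7   11.1] turn -0.33
```

apply_moves:
  rows:
    - {"x": 15, "y": -33, "z": 0, "ax": 0, "ay": 0, "az": 0, "gripper": 1}
    - {"x": 15, "y": -33, "z": 0, "ax": 0, "ay": 0, "az": 0, "gripper": 1}
    - {"x": 15, "y": -33, "z": 0, "ax": 0, "ay": 0, "az": 0, "gripper": 1}
    - {"x": 15, "y": -33, "z": 0, "ax": 0, "ay": 0, "az": 0, "gripper": 1}
    - {"x": 13, "y": -35, "z": 0, "ax": 0, "ay": 0, "az": 0, "gripper": 1}

```text
clock: 2.28
position: [0.6299, -0.0313, 0.2421]
ee_rot: [0.991, -0.134, -0.0, 0.0]
ft_force: [1.1, -0.7, -0.0]
grip_width: 0.002
grasp_force: 0.0
```

```bash
python3 t.py 32 0 220; python3 - <<'E'
from h import *
w=camera('wrist')['color'][:,:,::-1]; s=camera('scene')['color'][100:260,130:330,::-1]
cv2.imwrite('pics/w1.png',np.hstack([w[:,:],cv2.resize(s,(288,230),interpolation=2)[:].repeat(1,0) if 0 else cv2.copyMakeBorder(cv2.resize(s,(288,230),interpolation=2),0,154,0,0,0)]))
E
```

```text
[ 0.4  1.6 11.1] turn -0.08
```

View pics/w1.png

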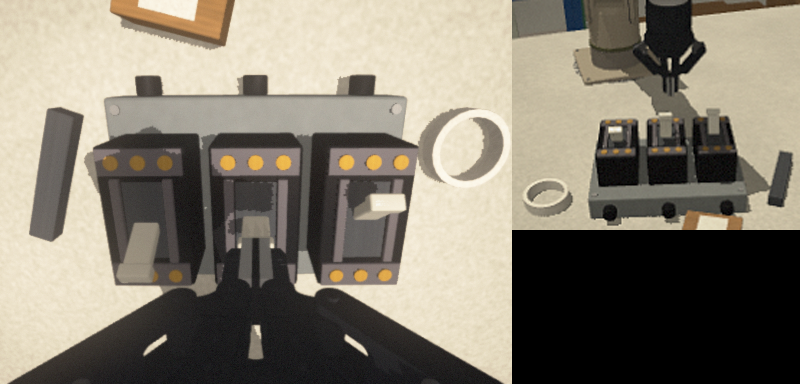

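The wrist view shows the middle lever head's far end at about (256,220) and the far screws at (228,163), (256,163) and (284,163). The shut fingers are at (256,265). I'll check these against the estimate.

```bash
python3 - <<'E'
from h import *
c=camera('wrist'); P=onz(c,[(228,163),(256,163),(284,163),(137,163),(374,162)],.12)
YW=-.267; X=np.array([np.cos(YW),np.sin(YW)]); Y=np.array([-X[1],X[0]])
q=P[:,:2]-[.599,-.0245]; print((q@np.c_[X,Y]*1e3).round(1)); print(ray(c,[(256,190)])[0])
H=onz(c,[(243,217),(271,217)],.1698); print(((H[:,:2]-[.599,-.0245])@np.c_[X,Y]*1e3).round(1))
E
```

```text
[[ 47.6  31.8]
 [ 47.7   9.2]
 [ 47.9 -13.4]
 [ 47.1 105.8]
 [ 49.4 -86.2]]
[ 0.70776086 -0.04471749  0.37421618]
[[21.9 17.8]
 [22.1 -1.4]]
```

```bash
python3 - <<'E'
from h import *
o=get_obs(); r=R.from_quat(o['ee_rot'])
YW=-.267; X=np.array([np.cos(YW),np.sin(YW),0]); Y=np.array([-X[1],X[0],0]); PV=np.array([.599,-.0245,0])
pts=[o['position'],o['position']+r.apply([0,0,.011])]+[PV+X*a+Y*b+[0,0,z] for a,b,z in[(.052,.022,.12),(.052,0,.12),(.052,-.022,.12),(.0065,0,.1698),(0.1,.15,.05),(.1,-.15,.05)]]
for n in('wrist','scene','top'):
    c=camera(n); print(n,{k:np.round(v,3) for k,v in c.items() if k!='color'}); print(proj(c,pts).round(0).tolist())
print(o['position'],r.as_matrix().round(3))
Rm=cv2.Rodrigues(camera('wrist')['rvec'])[0]; print(Rm.round(3))
E
```

```text
wrist {'fov_y': np.float64(61.341), 'cx': np.float64(255.229), 'cy': np.float64(189.606), 'k1': np.float64(-0.042), 'rvec': array([-1.778,  2.32 ,  0.38 ]), 'tvec': array([0.138, 0.54 , 0.575])}
[[258.0, 261.0], [257.0, 250.0], [235.0, 158.0], [263.0, 158.0], [290.0, 158.0], [263.0, 237.0], [107.0, 93.0], [416.0, 95.0]]
scene {'fov_y': np.float64(56.53), 'cx': np.float64(256.198), 'cy': np.float64(195.912), 'k1': np.float64(-0.107), 'rvec': array([ 1.833,  1.304, -0.68 ]), 'tvec': array([-0.235, -0.228,  1.543])}
[[237.0, 161.0], [237.0, 165.0], [244.0, 205.0], [236.0, 205.0], [228.0, 205.0], [235.0, 180.0], [292.0, 234.0], [181.0, 238.0]]
top {'fov_y': np.float64(49.492), 'cx': np.float64(256.595), 'cy': np.float64(192.365), 'k1': np.float64(-0.037), 'rvec': array([ 2.13 , -2.127,  0.134]), 'tvec': array([0.056, 0.63 , 1.219])}
[[287.0, 181.0], [287.0, 182.0], [282.0, 180.0], [289.0, 182.0], [296.0, 184.0], [286.0, 194.0], [245.0, 159.0], [340.0, 184.0]]
[ 0.62961695 -0.02817613  0.24152679] [[ 0.966 -0.259 -0.001]
 [-0.259 -0.966  0.002]
 [-0.001 -0.002 -1.   ]]
[[-0.267 -0.964  0.001]
 [-0.914  0.253  0.317]
 [-0.305  0.084 -0.949]]
```

The arm was still settling between that picture and the pose reading. I'll detect the screws in a fresh picture.

```bash
python3 - <<'E'
from h import *
YW=-.267; X=np.array([np.cos(YW),np.sin(YW)]); Y=np.array([-X[1],X[0]])
def det(c):
    h=cv2.cvtColor(c['color'],cv2.COLOR_RGB2HSV); m=cv2.inRange(h,(12,120,60),(28,255,255))
    n,_,st,ce=cv2.connectedComponentsWithStats(m); return np.array([ce[i] for i in range(1,n) if 6<st[i,4]<400])
for n in('wrist','top'):
    c=camera(n); u=det(c); q=(onz(c,u,.12)[:,:2]-[.599,-.0245])@np.c_[X,Y]*1e3
    k=(abs(q[:,0])<80)&(abs(q[:,1])<140); print(n,np.c_[u[k],q[k]].round(1).tolist())
c=camera('wrist'); cv2.imwrite('pics/w2.png',cv2.resize(c['color'][100:300,150:370,::-1],None,fx=3,fy=3,interpolation=2))
print(get_obs()['position'])
E
```

```text
wrist [[106.4, 162.0, 49.6, 121.3], [133.8, 162.0, 49.5, 98.6], [161.1, 161.8, 49.5, 76.2], [224.0, 161.4, 49.5, 25.2], [251.7, 161.2, 49.6, 2.8], [279.8, 161.2, 49.6, -19.9], [342.6, 161.1, 49.6, -70.8], [370.0, 161.0, 49.6, -93.2], [397.4, 160.9, 49.6, -115.8], [172.5, 275.1, -56.8, 76.1], [333.0, 274.5, -56.8, -70.9], [357.4, 274.3, -56.8, -93.4], [381.6, 273.8, -56.6, -115.9], [152.1, 275.7, -57.6, 95.0]]
top [[271.8, 214.5, -52.0, 22.7], [279.6, 216.4, -51.4, -0.0]]
[ 0.62865613 -0.03330491  0.24256982]
```

View pics/w2.png

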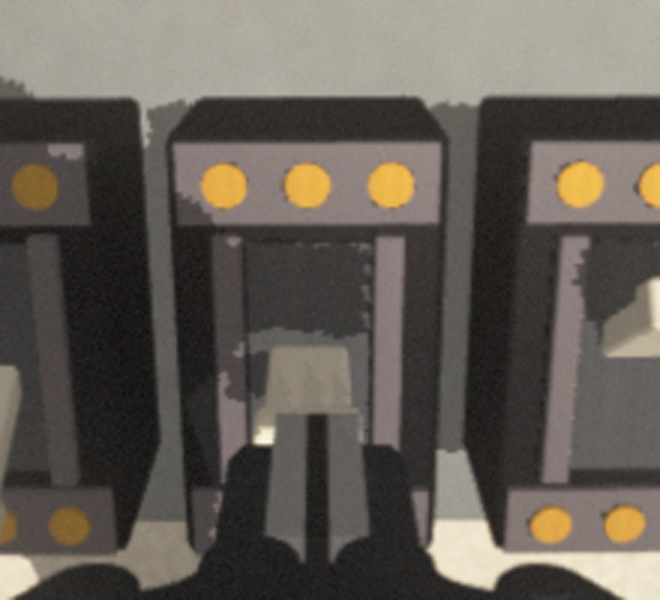

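Wrist and top estimates differ by about 3 mm, which is fine because I'll feel for contact. I'm descending on the far side of the lever.

apply_moves:
  rows:
    - {"x": 0, "y": 0, "z": 20, "ax": 0, "ay": 0, "az": 0, "gripper": 1}
    - {"x": 0, "y": 0, "z": 20, "ax": 0, "ay": 0, "az": 0, "gripper": 1}
    - {"x": 0, "y": 0, "z": 15, "ax": 0, "ay": 0, "az": 0, "gripper": 1}
    - {"x": 0, "y": 0, "z": 5, "ax": 0, "ay": 0, "az": 0, "gripper": 1}
    - {"x": 0, "y": 0, "z": 0, "ax": 0, "ay": 0, "az": 0, "gripper": 1}

```text
clock: 3.2
position: [0.6281, -0.0327, 0.1812]
ee_rot: [0.991, -0.134, -0.001, 0.0]
ft_force: [0.2, -0.6, 0.2]
grip_width: 0.0
grasp_force: 0.0
```

apply_moves:
  rows:
    - {"x": 0, "y": 0, "z": 10, "ax": 0, "ay": 0, "az": 0, "gripper": 1}
    - {"x": 0, "y": 0, "z": 10, "ax": 0, "ay": 0, "az": 0, "gripper": 1}
    - {"x": 0, "y": 0, "z": 6, "ax": 0, "ay": 0, "az": 0, "gripper": 1}
    - {"x": 0, "y": 0, "z": 0, "ax": 0, "ay": 0, "az": 0, "gripper": 1}
    - {"x": 0, "y": 0, "z": 0, "ax": 0, "ay": 0, "az": 0, "gripper": 1}

```text
clock: 3.62
position: [0.6288, -0.032, 0.156]
ee_rot: [0.991, -0.133, -0.0, 0.0]
ft_force: [-0.0, 0.3, 0.7]
grip_width: -0.0
grasp_force: 0.0
```

```bash
python3 t.py 32 0 144; python3 - <<'E'
from h import *
for i in range(4):
    c=camera('scene'); o=get_obs(); print(o['clock'],o['position'],o['ft_force'])
cv2.imwrite('pics/s2.png',cv2.resize(c['color'][110:230,170:310,::-1],None,fx=5,fy=5,interpolation=2))
E
```

```text
[1.3 0.6 1. ] turn -0.01
3.6667 [ 0.6290802  -0.03197478  0.15653982] [-0.42738075  0.34448761  0.6671194 ]
3.7167 [ 0.62920256 -0.03194333  0.15677551] [ 0.4137422  -0.12459963  0.0814596 ]
3.7667 [ 0.62926694 -0.03194357  0.1568885 ] [-0.38907093  0.13595167  0.75753176]
3.8167 [ 0.62924027 -0.0319741   0.15684928] [-0.29114039 -0.61485719 -0.83918349]
```

View pics/s2.png

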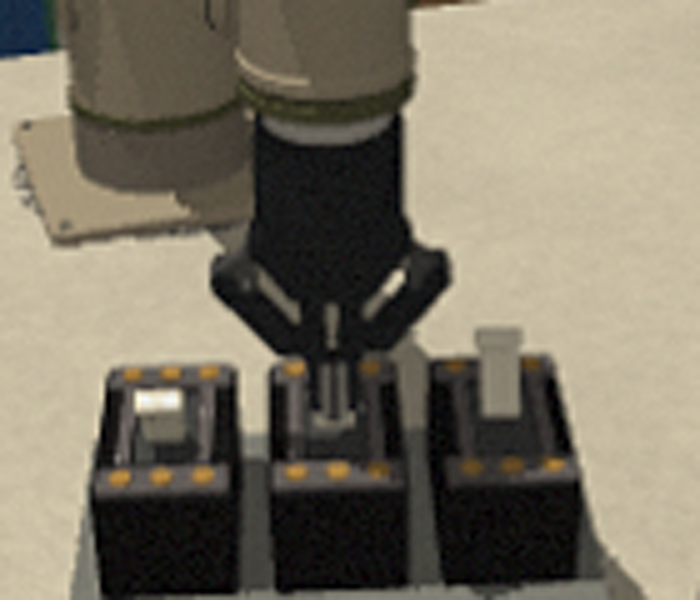

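The fingers are in place in front of the middle lever with the tip at z about 0.146. I'm starting the push towards the robot.

apply_moves:
  rows:
    - {"x": -4, "y": 0, "z": 0, "ax": 0, "ay": 0, "az": 0, "gripper": 1}
    - {"x": -4, "y": 0, "z": 0, "ax": 0, "ay": 0, "az": 0, "gripper": 1}
    - {"x": -3, "y": 0, "z": 0, "ax": 0, "ay": 0, "az": 0, "gripper": 1}
    - {"x": -1, "y": 0, "z": 0, "ax": 0, "ay": 0, "az": 0, "gripper": 1}
    - {"x": 0, "y": 0, "z": 0, "ax": 0, "ay": 0, "az": 0, "gripper": 1}

```text
clock: 4.23
position: [0.6171, -0.0288, 0.1565]
ee_rot: [0.991, -0.133, 0.0, 0.0]
ft_force: [-0.6, -0.6, 0.2]
grip_width: 0.005
grasp_force: 0.0
```

apply_moves:
  rows:
    - {"x": -1, "y": 0, "z": 0, "ax": 0, "ay": 0, "az": 0, "gripper": 1}
    - {"x": -1, "y": 0, "z": 0, "ax": 0, "ay": 0, "az": 0, "gripper": 1}
    - {"x": -1, "y": 0, "z": 0, "ax": 0, "ay": 0, "az": 0, "gripper": 1}
    - {"x": -1, "y": 0, "z": 0, "ax": 0, "ay": 0, "az": 0, "gripper": 1}
    - {"x": 0, "y": 0, "z": 0, "ax": 0, "ay": 0, "az": 0, "gripper": 1}

```text
clock: 4.65
position: [0.6136, -0.0279, 0.1564]
ee_rot: [0.991, -0.133, 0.0, 0.0]
ft_force: [1.3, -0.9, -0.6]
grip_width: 0.002
grasp_force: 0.6
```

apply_moves:
  rows:
    - {"x": -1, "y": 0, "z": 0, "ax": 0, "ay": 0, "az": 0, "gripper": 1}
    - {"x": -1, "y": 0, "z": 0, "ax": 0, "ay": 0, "az": 0, "gripper": 1}
    - {"x": -1, "y": 0, "z": 0, "ax": 0, "ay": 0, "az": 0, "gripper": 1}
    - {"x": 0, "y": 0, "z": 0, "ax": 0, "ay": 0, "az": 0, "gripper": 1}
    - {"x": 0, "y": 0, "z": 0, "ax": 0, "ay": 0, "az": 0, "gripper": 1}

```text
clock: 5.07
position: [0.6106, -0.027, 0.1564]
ee_rot: [0.991, -0.133, 0.0, 0.0]
ft_force: [2.0, -0.5, 0.7]
grip_width: -0.002
grasp_force: 1.1
```

apply_moves:
  rows:
    - {"x": -1, "y": 0, "z": 0, "ax": 0, "ay": 0, "az": 0, "gripper": 1}
    - {"x": -1, "y": 0, "z": 0, "ax": 0, "ay": 0, "az": 0, "gripper": 1}
    - {"x": -1, "y": 0, "z": 0, "ax": 0, "ay": 0, "az": 0, "gripper": 1}
    - {"x": 0, "y": 0, "z": 0, "ax": 0, "ay": 0, "az": 0, "gripper": 1}
    - {"x": 0, "y": 0, "z": 0, "ax": 0, "ay": 0, "az": 0, "gripper": 1}

```text
clock: 5.48
position: [0.6076, -0.0262, 0.1564]
ee_rot: [0.991, -0.133, -0.0, 0.0]
ft_force: [1.3, -1.1, 1.3]
grip_width: -0.007
grasp_force: 0.9
```

apply_moves:
  rows:
    - {"x": -1, "y": 0, "z": 0, "ax": 0, "ay": 0, "az": 0, "gripper": 1}
    - {"x": -1, "y": 0, "z": 0, "ax": 0, "ay": 0, "az": 0, "gripper": 1}
    - {"x": -1, "y": 0, "z": 0, "ax": 0, "ay": 0, "az": 0, "gripper": 1}
    - {"x": 0, "y": 0, "z": 0, "ax": 0, "ay": 0, "az": 0, "gripper": 1}
    - {"x": 0, "y": 0, "z": 0, "ax": 0, "ay": 0, "az": 0, "gripper": 1}

```text
clock: 5.9
position: [0.6046, -0.0254, 0.1562]
ee_rot: [0.991, -0.133, -0.0, 0.0]
ft_force: [0.2, -0.5, -0.3]
grip_width: -0.003
grasp_force: 0.7
```

apply_moves:
  rows:
    - {"x": -1, "y": 0, "z": 0, "ax": 0, "ay": 0, "az": 0, "gripper": 1}
    - {"x": -1, "y": 0, "z": 0, "ax": 0, "ay": 0, "az": 0, "gripper": 1}
    - {"x": -1, "y": 0, "z": 0, "ax": 0, "ay": 0, "az": 0, "gripper": 1}
    - {"x": 0, "y": 0, "z": 0, "ax": 0, "ay": 0, "az": 0, "gripper": 1}
    - {"x": 0, "y": 0, "z": 0, "ax": 0, "ay": 0, "az": 0, "gripper": 1}

```text
clock: 6.32
position: [0.6018, -0.0246, 0.1563]
ee_rot: [0.991, -0.133, -0.0, 0.0]
ft_force: [1.9, -0.3, -0.4]
grip_width: 0.001
grasp_force: 0.8
```

apply_moves:
  rows:
    - {"x": -1, "y": 0, "z": 0, "ax": 0, "ay": 0, "az": 0, "gripper": 1}
    - {"x": -1, "y": 0, "z": 0, "ax": 0, "ay": 0, "az": 0, "gripper": 1}
    - {"x": -1, "y": 0, "z": 0, "ax": 0, "ay": 0, "az": 0, "gripper": 1}
    - {"x": 0, "y": 0, "z": 0, "ax": 0, "ay": 0, "az": 0, "gripper": 1}
    - {"x": 0, "y": 0, "z": 0, "ax": 0, "ay": 0, "az": 0, "gripper": 1}

```text
clock: 6.73
position: [0.6001, -0.0242, 0.1568]
ee_rot: [0.991, -0.133, 0.001, -0.0]
ft_force: [5.9, -1.4, -1.3]
grip_width: -0.003
grasp_force: 3.2
```

apply_moves:
  rows:
    - {"x": -1, "y": 0, "z": 0, "ax": 0, "ay": 0, "az": 0, "gripper": 1}
    - {"x": -1, "y": 0, "z": 0, "ax": 0, "ay": 0, "az": 0, "gripper": 1}
    - {"x": -1, "y": 0, "z": 0, "ax": 0, "ay": 0, "az": 0, "gripper": 1}
    - {"x": 0, "y": 0, "z": 0, "ax": 0, "ay": 0, "az": 0, "gripper": 1}
    - {"x": 0, "y": 0, "z": 0, "ax": 0, "ay": 0, "az": 0, "gripper": 1}

```text
clock: 7.15
position: [0.5982, -0.0238, 0.1573]
ee_rot: [0.991, -0.134, 0.003, -0.0]
ft_force: [10.6, -2.3, -2.0]
grip_width: 0.005
grasp_force: 4.8
```

apply_moves:
  rows:
    - {"x": -1, "y": 0, "z": 0, "ax": 0, "ay": 0, "az": 0, "gripper": 1}
    - {"x": -1, "y": 0, "z": 0, "ax": 0, "ay": 0, "az": 0, "gripper": 1}
    - {"x": 0, "y": 0, "z": 0, "ax": 0, "ay": 0, "az": 0, "gripper": 1}
    - {"x": 0, "y": 0, "z": 0, "ax": 0, "ay": 0, "az": 0, "gripper": 1}
    - {"x": 0, "y": 0, "z": 0, "ax": 0, "ay": 0, "az": 0, "gripper": 1}

```text
clock: 7.57
position: [0.5963, -0.0233, 0.1574]
ee_rot: [0.991, -0.134, 0.003, 0.0]
ft_force: [11.2, -2.6, -1.9]
grip_width: 0.001
grasp_force: 4.7
```

apply_moves:
  rows:
    - {"x": -1, "y": 0, "z": 0, "ax": 0, "ay": 0, "az": 0, "gripper": 1}
    - {"x": -1, "y": 0, "z": 0, "ax": 0, "ay": 0, "az": 0, "gripper": 1}
    - {"x": 0, "y": 0, "z": 0, "ax": 0, "ay": 0, "az": 0, "gripper": 1}
    - {"x": 0, "y": 0, "z": 0, "ax": 0, "ay": 0, "az": 0, "gripper": 1}
    - {"x": 0, "y": 0, "z": 0, "ax": 0, "ay": 0, "az": 0, "gripper": 1}

```text
clock: 7.98
position: [0.5944, -0.0227, 0.1574]
ee_rot: [0.991, -0.134, 0.003, 0.0]
ft_force: [10.8, -3.4, -1.4]
grip_width: -0.003
grasp_force: 4.6
```

Force is on the stiff plateau at about 11 N. I'm continuing in 1.5–2 mm steps.

apply_moves:
  rows:
    - {"x": -1, "y": 0, "z": 0, "ax": 0, "ay": 0, "az": 0, "gripper": 1}
    - {"x": -0.5, "y": 0, "z": 0, "ax": 0, "ay": 0, "az": 0, "gripper": 1}
    - {"x": 0, "y": 0, "z": 0, "ax": 0, "ay": 0, "az": 0, "gripper": 1}
    - {"x": 0, "y": 0, "z": 0, "ax": 0, "ay": 0, "az": 0, "gripper": 1}
    - {"x": 0, "y": 0, "z": 0, "ax": 0, "ay": 0, "az": 0, "gripper": 1}

```text
clock: 8.4
position: [0.593, -0.0224, 0.1575]
ee_rot: [0.991, -0.134, 0.003, -0.0]
ft_force: [11.1, -2.9, -0.5]
grip_width: 0.001
grasp_force: 4.7
```

apply_moves:
  rows:
    - {"x": -1, "y": 0, "z": 0, "ax": 0, "ay": 0, "az": 0, "gripper": 1}
    - {"x": 0, "y": 0, "z": 0, "ax": 0, "ay": 0, "az": 0, "gripper": 1}
    - {"x": 0, "y": 0, "z": 0, "ax": 0, "ay": 0, "az": 0, "gripper": 1}
    - {"x": 0, "y": 0, "z": 0, "ax": 0, "ay": 0, "az": 0, "gripper": 1}

```text
clock: 8.73
position: [0.5919, -0.0221, 0.1575]
ee_rot: [0.991, -0.134, 0.003, 0.0]
ft_force: [10.1, -3.2, 0.1]
grip_width: -0.001
grasp_force: 4.5
```

apply_moves:
  rows:
    - {"x": -1, "y": 0, "z": 0, "ax": 0, "ay": 0, "az": 0, "gripper": 1}
    - {"x": 0, "y": 0, "z": 0, "ax": 0, "ay": 0, "az": 0, "gripper": 1}
    - {"x": 0, "y": 0, "z": 0, "ax": 0, "ay": 0, "az": 0, "gripper": 1}
    - {"x": 0, "y": 0, "z": 0, "ax": 0, "ay": 0, "az": 0, "gripper": 1}

```text
clock: 9.07
position: [0.5911, -0.0219, 0.1575]
ee_rot: [0.991, -0.134, 0.003, 0.0]
ft_force: [11.1, -3.6, 0.7]
grip_width: 0.002
grasp_force: 4.5
```

apply_moves:
  rows:
    - {"x": -1, "y": 0, "z": 0, "ax": 0, "ay": 0, "az": 0, "gripper": 1}
    - {"x": 0, "y": 0, "z": 0, "ax": 0, "ay": 0, "az": 0, "gripper": 1}
    - {"x": 0, "y": 0, "z": 0, "ax": 0, "ay": 0, "az": 0, "gripper": 1}
    - {"x": 0, "y": 0, "z": 0, "ax": 0, "ay": 0, "az": 0, "gripper": 1}

```text
clock: 9.4
position: [0.59, -0.0216, 0.1575]
ee_rot: [0.991, -0.134, 0.003, 0.0]
ft_force: [9.7, -2.6, 0.1]
grip_width: -0.001
grasp_force: 4.3
```

apply_moves:
  rows:
    - {"x": -1, "y": 0, "z": 0, "ax": 0, "ay": 0, "az": 0, "gripper": 1}
    - {"x": 0, "y": 0, "z": 0, "ax": 0, "ay": 0, "az": 0, "gripper": 1}
    - {"x": 0, "y": 0, "z": 0, "ax": 0, "ay": 0, "az": 0, "gripper": 1}
    - {"x": 0, "y": 0, "z": 0, "ax": 0, "ay": 0, "az": 0, "gripper": 1}

```text
clock: 9.73
position: [0.5893, -0.0214, 0.1577]
ee_rot: [0.991, -0.134, 0.003, 0.0]
ft_force: [11.4, -3.5, 0.3]
grip_width: -0.002
grasp_force: 4.8
```

apply_moves:
  rows:
    - {"x": -1, "y": 0, "z": 0, "ax": 0, "ay": 0, "az": 0, "gripper": 1}
    - {"x": 0, "y": 0, "z": 0, "ax": 0, "ay": 0, "az": 0, "gripper": 1}
    - {"x": 0, "y": 0, "z": 0, "ax": 0, "ay": 0, "az": 0, "gripper": 1}
    - {"x": 0, "y": 0, "z": 0, "ax": 0, "ay": 0, "az": 0, "gripper": 1}

```text
clock: 10.07
position: [0.5887, -0.0213, 0.1579]
ee_rot: [0.991, -0.134, 0.003, -0.0]
ft_force: [12.2, -3.2, 1.2]
grip_width: 0.003
grasp_force: 5.5
```

Motion per step is shrinking and force is rising, so this looks like the stop.

apply_moves:
  rows:
    - {"x": -0.7, "y": 0, "z": 0, "ax": 0, "ay": 0, "az": 0, "gripper": 1}
    - {"x": 0, "y": 0, "z": 0, "ax": 0, "ay": 0, "az": 0, "gripper": 1}
    - {"x": 0, "y": 0, "z": 0, "ax": 0, "ay": 0, "az": 0, "gripper": 1}
    - {"x": 0, "y": 0, "z": 0, "ax": 0, "ay": 0, "az": 0, "gripper": 1}

```text
clock: 10.4
position: [0.5884, -0.0211, 0.1581]
ee_rot: [0.991, -0.134, 0.004, -0.0]
ft_force: [13.7, -3.3, -0.2]
grip_width: -0.0
grasp_force: 5.9
```

apply_moves:
  rows:
    - {"x": -0.5, "y": 0, "z": 0, "ax": 0, "ay": 0, "az": 0, "gripper": 1}
    - {"x": 0, "y": 0, "z": 0, "ax": 0, "ay": 0, "az": 0, "gripper": 1}
    - {"x": 0, "y": 0, "z": 0, "ax": 0, "ay": 0, "az": 0, "gripper": 1}
    - {"x": 0, "y": 0, "z": 0, "ax": 0, "ay": 0, "az": 0, "gripper": 1}

```text
clock: 10.73
position: [0.5881, -0.0211, 0.1582]
ee_rot: [0.991, -0.134, 0.004, -0.0]
ft_force: [14.0, -3.7, 0.7]
grip_width: 0.0
grasp_force: 6.2
```

apply_moves:
  rows:
    - {"x": -0.7, "y": 0, "z": 0, "ax": 0, "ay": 0, "az": 0, "gripper": 1}
    - {"x": 0, "y": 0, "z": 0, "ax": 0, "ay": 0, "az": 0, "gripper": 1}
    - {"x": 0, "y": 0, "z": 0, "ax": 0, "ay": 0, "az": 0, "gripper": 1}
    - {"x": 0, "y": 0, "z": 0, "ax": 0, "ay": 0, "az": 0, "gripper": 1}

```text
clock: 11.07
position: [0.5877, -0.021, 0.1584]
ee_rot: [0.991, -0.134, 0.004, -0.0]
ft_force: [14.5, -3.8, 1.2]
grip_width: 0.0
grasp_force: 6.7
```

apply_moves:
  rows:
    - {"x": -0.5, "y": 0, "z": 0, "ax": 0, "ay": 0, "az": 0, "gripper": 1}
    - {"x": 0, "y": 0, "z": 0, "ax": 0, "ay": 0, "az": 0, "gripper": 1}
    - {"x": 0, "y": 0, "z": 0, "ax": 0, "ay": 0, "az": 0, "gripper": 1}
    - {"x": 0, "y": 0, "z": 0, "ax": 0, "ay": 0, "az": 0, "gripper": 1}

```text
clock: 11.4
position: [0.5874, -0.0209, 0.1585]
ee_rot: [0.991, -0.134, 0.005, -0.0]
ft_force: [15.8, -4.8, 1.7]
grip_width: -0.003
grasp_force: 7.0
```

```bash
python3 - <<'E'
from h import *
F=[]
for i in range(10):
    camera('top'); F.append(get_obs()['ft_force'])
F=np.array(F); print(F.mean(0),F.std(0),np.linalg.norm(F.mean(0)))
E
```

```text
[15.77901397 -4.07339638  1.41352838] [0.50745548 0.58658241 0.43809404] 16.357502942967585
```

apply_moves:
  rows:
    - {"x": -0.5, "y": 0, "z": 0, "ax": 0, "ay": 0, "az": 0, "gripper": 1}
    - {"x": -0.3, "y": 0, "z": 0, "ax": 0, "ay": 0, "az": 0, "gripper": 1}
    - {"x": 0, "y": 0, "z": 0, "ax": 0, "ay": 0, "az": 0, "gripper": 1}
    - {"x": 0, "y": 0, "z": 0, "ax": 0, "ay": 0, "az": 0, "gripper": 1}
    - {"x": 0, "y": 0, "z": 0, "ax": 0, "ay": 0, "az": 0, "gripper": 1}

```text
clock: 12.32
position: [0.587, -0.0208, 0.1587]
ee_rot: [0.991, -0.134, 0.005, -0.0]
ft_force: [16.9, -4.6, 0.7]
grip_width: -0.003
grasp_force: 7.5
```

```bash
python3 - <<'E'
from h import *
F=[]
for i in range(6):
    camera('top'); F.append(get_obs()['ft_force'])
F=np.array(F); print(F.mean(0),np.linalg.norm(F.mean(0)),get_obs()['position'])
E
```

```text
[17.29340913 -4.92691502  1.53274152] 18.04676667883892 [ 0.58698819 -0.020789    0.15867954]
```

The stop is felt and held at 18 N, so the latch should be reset. I'm backing off, lifting and crossing over.

apply_moves:
  rows:
    - {"x": 8, "y": 0, "z": 0, "ax": 0, "ay": 0, "az": 0, "gripper": 1}
    - {"x": 8, "y": 0, "z": 0, "ax": 0, "ay": 0, "az": 0, "gripper": 1}
    - {"x": 0, "y": 0, "z": -20, "ax": 0, "ay": 0, "az": 0, "gripper": 1}
    - {"x": 0, "y": 0, "z": -25, "ax": 0, "ay": 0, "az": 0, "gripper": 1}
    - {"x": 0, "y": 0, "z": 0, "ax": 0, "ay": 0, "az": 0, "gripper": 1}

```text
clock: 13.03
position: [0.5999, -0.0232, 0.2052]
ee_rot: [0.991, -0.133, 0.002, -0.0]
ft_force: [0.9, 0.1, 0.5]
grip_width: 0.001
grasp_force: 0.0
```

```bash
python3 t.py -67 1 144
```

```text
[-67.7   0.6  50. ] turn 0.01
```

apply_moves:
  rows:
    - {"x": -20, "y": 0, "z": 0, "ax": 0, "ay": 0, "az": 0, "gripper": 1}
    - {"x": -25, "y": 0, "z": 0, "ax": 0, "ay": 0, "az": 0, "gripper": 1}
    - {"x": -20, "y": 0, "z": 0, "ax": 0, "ay": 0, "az": 0, "gripper": 1}
    - {"x": -3, "y": 0, "z": 0, "ax": 0, "ay": 0, "az": 0, "gripper": 1}
    - {"x": 0, "y": 0, "z": 0, "ax": 0, "ay": 0, "az": 0, "gripper": 1}

```text
clock: 13.45
position: [0.532, -0.0054, 0.2013]
ee_rot: [0.991, -0.133, -0.0, 0.0]
ft_force: [1.1, -0.6, 0.5]
grip_width: -0.002
grasp_force: 0.0
```

```bash
python3 - <<'E'
from h import *
w=camera('wrist')['color'][100:384,130:390,::-1]; s=camera('scene')['color'][120:230,170:310,::-1]
w=cv2.resize(w,(400,437),interpolation=2); s=cv2.resize(s,(400,314),interpolation=2)
cv2.imwrite('pics/w3.png',np.hstack([w,cv2.copyMakeBorder(s,0,123,0,0,0)]))
E
python3 t.py -67 1 144
```

```text
[ 1.3 -0.5 46.3] turn -0.02
```

View pics/w3.png

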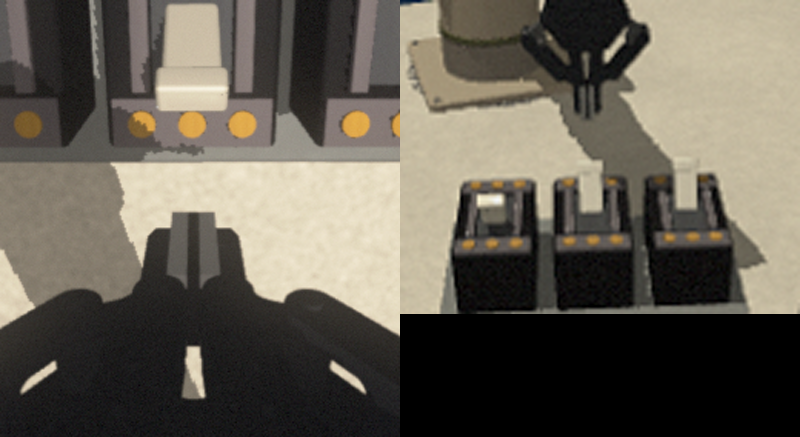

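The wrist view shows the middle lever leaning off, head at about (192,88), with the fingers well clear on the near side at (193,215). I'm descending.

apply_moves:
  rows:
    - {"x": 0, "y": 0, "z": 18, "ax": 0, "ay": 0, "az": 0, "gripper": 1}
    - {"x": 0, "y": 0, "z": 18, "ax": 0, "ay": 0, "az": 0, "gripper": 1}
    - {"x": 0, "y": 0, "z": 11, "ax": 0, "ay": 0, "az": 0, "gripper": 1}
    - {"x": 0, "y": 0, "z": 0, "ax": 0, "ay": 0, "az": 0, "gripper": 1}
    - {"x": 0, "y": 0, "z": 0, "ax": 0, "ay": 0, "az": 0, "gripper": 1}

```text
clock: 13.97
position: [0.5329, -0.0058, 0.154]
ee_rot: [0.991, -0.133, -0.001, -0.0]
ft_force: [0.1, -0.6, 0.7]
grip_width: 0.003
grasp_force: 0.0
```

apply_moves:
  rows:
    - {"x": 3, "y": 0, "z": 0, "ax": 0, "ay": 0, "az": 0, "gripper": 1}
    - {"x": 3, "y": 0, "z": 0, "ax": 0, "ay": 0, "az": 0, "gripper": 1}
    - {"x": 3, "y": 0, "z": 0, "ax": 0, "ay": 0, "az": 0, "gripper": 1}
    - {"x": 3, "y": 0, "z": 0, "ax": 0, "ay": 0, "az": 0, "gripper": 1}
    - {"x": 3, "y": 0, "z": 0, "ax": 0, "ay": 0, "az": 0, "gripper": 1}

```text
clock: 14.38
position: [0.5478, -0.0099, 0.1547]
ee_rot: [0.991, -0.133, 0.0, 0.0]
ft_force: [0.3, -0.1, 0.2]
grip_width: -0.001
grasp_force: 0.0
```

apply_moves:
  rows:
    - {"x": 3, "y": 0, "z": 0, "ax": 0, "ay": 0, "az": 0, "gripper": 1}
    - {"x": 3, "y": 0, "z": 0, "ax": 0, "ay": 0, "az": 0, "gripper": 1}
    - {"x": 3, "y": 0, "z": 0, "ax": 0, "ay": 0, "az": 0, "gripper": 1}
    - {"x": 2, "y": 0, "z": 0, "ax": 0, "ay": 0, "az": 0, "gripper": 1}
    - {"x": 2, "y": 0, "z": 0, "ax": 0, "ay": 0, "az": 0, "gripper": 1}

```text
clock: 14.8
position: [0.5597, -0.013, 0.1543]
ee_rot: [0.991, -0.133, -0.0, 0.0]
ft_force: [-3.6, 0.7, 1.5]
grip_width: 0.001
grasp_force: 1.7
```

Contact made. Next I push towards on and watch the force around the latch angle.

apply_moves:
  rows:
    - {"x": 2, "y": 0, "z": 0, "ax": 0, "ay": 0, "az": 0, "gripper": 1}
    - {"x": 2, "y": 0, "z": 0, "ax": 0, "ay": 0, "az": 0, "gripper": 1}
    - {"x": 2, "y": 0, "z": 0, "ax": 0, "ay": 0, "az": 0, "gripper": 1}
    - {"x": 2, "y": 0, "z": 0, "ax": 0, "ay": 0, "az": 0, "gripper": 1}
    - {"x": 2, "y": 0, "z": 0, "ax": 0, "ay": 0, "az": 0, "gripper": 1}

```text
clock: 15.22
position: [0.5696, -0.0158, 0.1543]
ee_rot: [0.991, -0.133, 0.0, 0.0]
ft_force: [-2.1, 0.4, 1.5]
grip_width: -0.004
grasp_force: 1.2
```

apply_moves:
  rows:
    - {"x": 2, "y": 0, "z": 0, "ax": 0, "ay": 0, "az": 0, "gripper": 1}
    - {"x": 2, "y": 0, "z": 0, "ax": 0, "ay": 0, "az": 0, "gripper": 1}
    - {"x": 2, "y": 0, "z": 0, "ax": 0, "ay": 0, "az": 0, "gripper": 1}
    - {"x": 2, "y": 0, "z": 0, "ax": 0, "ay": 0, "az": 0, "gripper": 1}
    - {"x": 2, "y": 0, "z": 0, "ax": 0, "ay": 0, "az": 0, "gripper": 1}

```text
clock: 15.63
position: [0.5793, -0.0185, 0.1543]
ee_rot: [0.991, -0.133, 0.0, 0.0]
ft_force: [-1.6, 0.2, 1.2]
grip_width: -0.0
grasp_force: 1.0
```

apply_moves:
  rows:
    - {"x": 1.5, "y": 0, "z": 0, "ax": 0, "ay": 0, "az": 0, "gripper": 1}
    - {"x": 1.5, "y": 0, "z": 0, "ax": 0, "ay": 0, "az": 0, "gripper": 1}
    - {"x": 1, "y": 0, "z": 0, "ax": 0, "ay": 0, "az": 0, "gripper": 1}
    - {"x": 1, "y": 0, "z": 0, "ax": 0, "ay": 0, "az": 0, "gripper": 1}
    - {"x": 0, "y": 0, "z": 0, "ax": 0, "ay": 0, "az": 0, "gripper": 1}

```text
clock: 16.05
position: [0.5841, -0.0198, 0.1543]
ee_rot: [0.991, -0.133, 0.0, -0.0]
ft_force: [-0.4, 0.9, 0.0]
grip_width: -0.006
grasp_force: 0.2
```

apply_moves:
  rows:
    - {"x": 1, "y": 0, "z": 0, "ax": 0, "ay": 0, "az": 0, "gripper": 1}
    - {"x": 1, "y": 0, "z": 0, "ax": 0, "ay": 0, "az": 0, "gripper": 1}
    - {"x": 1, "y": 0, "z": 0, "ax": 0, "ay": 0, "az": 0, "gripper": 1}
    - {"x": 0, "y": 0, "z": 0, "ax": 0, "ay": 0, "az": 0, "gripper": 1}

```text
clock: 16.38
position: [0.5869, -0.0205, 0.1544]
ee_rot: [0.991, -0.133, 0.0, 0.0]
ft_force: [-2.6, 0.6, 2.2]
grip_width: -0.0
grasp_force: 1.2
```

apply_moves:
  rows:
    - {"x": 1, "y": 0, "z": 0, "ax": 0, "ay": 0, "az": 0, "gripper": 1}
    - {"x": 1, "y": 0, "z": 0, "ax": 0, "ay": 0, "az": 0, "gripper": 1}
    - {"x": 1, "y": 0, "z": 0, "ax": 0, "ay": 0, "az": 0, "gripper": 1}
    - {"x": 0, "y": 0, "z": 0, "ax": 0, "ay": 0, "az": 0, "gripper": 1}

```text
clock: 16.72
position: [0.5899, -0.0213, 0.1544]
ee_rot: [0.991, -0.133, 0.0, -0.0]
ft_force: [-1.3, 0.5, 1.5]
grip_width: -0.002
grasp_force: 1.1
```

apply_moves:
  rows:
    - {"x": 1, "y": 0, "z": 0, "ax": 0, "ay": 0, "az": 0, "gripper": 1}
    - {"x": 1, "y": 0, "z": 0, "ax": 0, "ay": 0, "az": 0, "gripper": 1}
    - {"x": 0, "y": 0, "z": 0, "ax": 0, "ay": 0, "az": 0, "gripper": 1}

```text
clock: 16.97
position: [0.5918, -0.0218, 0.1543]
ee_rot: [0.991, -0.133, 0.0, -0.0]
ft_force: [-1.5, 0.5, 2.0]
grip_width: -0.004
grasp_force: 1.1
```

apply_moves:
  rows:
    - {"x": 1, "y": 0, "z": 0, "ax": 0, "ay": 0, "az": 0, "gripper": 1}
    - {"x": 1, "y": 0, "z": 0, "ax": 0, "ay": 0, "az": 0, "gripper": 1}
    - {"x": 1, "y": 0, "z": 0, "ax": 0, "ay": 0, "az": 0, "gripper": 1}
    - {"x": 0, "y": 0, "z": 0, "ax": 0, "ay": 0, "az": 0, "gripper": 1}

```text
clock: 17.3
position: [0.5945, -0.0226, 0.1541]
ee_rot: [0.991, -0.133, -0.0, -0.0]
ft_force: [-2.2, 0.6, -0.0]
grip_width: -0.006
grasp_force: 1.0
```

apply_moves:
  rows:
    - {"x": 1, "y": 0, "z": 0, "ax": 0, "ay": 0, "az": 0, "gripper": 1}
    - {"x": 1, "y": 0, "z": 0, "ax": 0, "ay": 0, "az": 0, "gripper": 1}
    - {"x": 1, "y": 0, "z": 0, "ax": 0, "ay": 0, "az": 0, "gripper": 1}
    - {"x": 0, "y": 0, "z": 0, "ax": 0, "ay": 0, "az": 0, "gripper": 1}

```text
clock: 17.63
position: [0.5974, -0.0235, 0.1541]
ee_rot: [0.991, -0.133, -0.0, 0.0]
ft_force: [-2.0, 1.1, -0.1]
grip_width: 0.003
grasp_force: 1.0
```

apply_moves:
  rows:
    - {"x": 1, "y": 0, "z": 0, "ax": 0, "ay": 0, "az": 0, "gripper": 1}
    - {"x": 1, "y": 0, "z": 0, "ax": 0, "ay": 0, "az": 0, "gripper": 1}
    - {"x": 0, "y": 0, "z": 0, "ax": 0, "ay": 0, "az": 0, "gripper": 1}

```text
clock: 17.88
position: [0.5995, -0.0241, 0.1543]
ee_rot: [0.991, -0.133, 0.0, 0.0]
ft_force: [-1.5, 0.9, -0.7]
grip_width: -0.002
grasp_force: 1.0
```

Past the latch zone at low force, so it has reset. I'm going on to the on stop in small steps.

apply_moves:
  rows:
    - {"x": 1, "y": 0, "z": 0, "ax": 0, "ay": 0, "az": 0, "gripper": 1}
    - {"x": 1, "y": 0, "z": 0, "ax": 0, "ay": 0, "az": 0, "gripper": 1}
    - {"x": 0, "y": 0, "z": 0, "ax": 0, "ay": 0, "az": 0, "gripper": 1}
    - {"x": 0, "y": 0, "z": 0, "ax": 0, "ay": 0, "az": 0, "gripper": 1}

```text
clock: 18.22
position: [0.6015, -0.0246, 0.1544]
ee_rot: [0.991, -0.133, 0.0, 0.0]
ft_force: [-1.4, -0.6, 0.4]
grip_width: -0.001
grasp_force: 0.8
```

apply_moves:
  rows:
    - {"x": 1, "y": 0, "z": 0, "ax": 0, "ay": 0, "az": 0, "gripper": 1}
    - {"x": 1, "y": 0, "z": 0, "ax": 0, "ay": 0, "az": 0, "gripper": 1}
    - {"x": 0, "y": 0, "z": 0, "ax": 0, "ay": 0, "az": 0, "gripper": 1}
    - {"x": 0, "y": 0, "z": 0, "ax": 0, "ay": 0, "az": 0, "gripper": 1}

```text
clock: 18.55
position: [0.6034, -0.0251, 0.1544]
ee_rot: [0.991, -0.133, 0.0, 0.0]
ft_force: [-2.0, 0.4, -0.2]
grip_width: -0.0
grasp_force: 0.8
```

apply_moves:
  rows:
    - {"x": 1, "y": 0, "z": 0, "ax": 0, "ay": 0, "az": 0, "gripper": 1}
    - {"x": 0.5, "y": 0, "z": 0, "ax": 0, "ay": 0, "az": 0, "gripper": 1}
    - {"x": 0, "y": 0, "z": 0, "ax": 0, "ay": 0, "az": 0, "gripper": 1}
    - {"x": 0, "y": 0, "z": 0, "ax": 0, "ay": 0, "az": 0, "gripper": 1}

```text
clock: 18.88
position: [0.6047, -0.0254, 0.1543]
ee_rot: [0.991, -0.133, 0.0, 0.0]
ft_force: [-1.7, 0.6, -0.2]
grip_width: -0.001
grasp_force: 0.9
```

apply_moves:
  rows:
    - {"x": 1, "y": 0, "z": 0, "ax": 0, "ay": 0, "az": 0, "gripper": 1}
    - {"x": 0.5, "y": 0, "z": 0, "ax": 0, "ay": 0, "az": 0, "gripper": 1}
    - {"x": 0, "y": 0, "z": 0, "ax": 0, "ay": 0, "az": 0, "gripper": 1}
    - {"x": 0, "y": 0, "z": 0, "ax": 0, "ay": 0, "az": 0, "gripper": 1}

```text
clock: 19.22
position: [0.6062, -0.0258, 0.1544]
ee_rot: [0.991, -0.133, 0.0, 0.0]
ft_force: [-2.1, 0.9, -0.4]
grip_width: 0.001
grasp_force: 0.9
```

apply_moves:
  rows:
    - {"x": 1, "y": 0, "z": 0, "ax": 0, "ay": 0, "az": 0, "gripper": 1}
    - {"x": 0.5, "y": 0, "z": 0, "ax": 0, "ay": 0, "az": 0, "gripper": 1}
    - {"x": 0, "y": 0, "z": 0, "ax": 0, "ay": 0, "az": 0, "gripper": 1}
    - {"x": 0, "y": 0, "z": 0, "ax": 0, "ay": 0, "az": 0, "gripper": 1}

```text
clock: 19.55
position: [0.6074, -0.0261, 0.1543]
ee_rot: [0.991, -0.133, -0.0, 0.0]
ft_force: [-3.6, 0.5, 0.1]
grip_width: 0.003
grasp_force: 1.8
```

apply_moves:
  rows:
    - {"x": 1, "y": 0, "z": 0, "ax": 0, "ay": 0, "az": 0, "gripper": 1}
    - {"x": 0.5, "y": 0, "z": 0, "ax": 0, "ay": 0, "az": 0, "gripper": 1}
    - {"x": 0, "y": 0, "z": 0, "ax": 0, "ay": 0, "az": 0, "gripper": 1}
    - {"x": 0, "y": 0, "z": 0, "ax": 0, "ay": 0, "az": 0, "gripper": 1}

```text
clock: 19.88
position: [0.6078, -0.0262, 0.1541]
ee_rot: [0.991, -0.133, -0.001, 0.0]
ft_force: [-10.2, 2.7, 3.7]
grip_width: 0.003
grasp_force: 5.2
```

The rigid on stop is reached at about 10 N. I'm releasing and lifting clear.

apply_moves:
  rows:
    - {"x": -8, "y": 0, "z": 0, "ax": 0, "ay": 0, "az": 0, "gripper": 1}
    - {"x": -8, "y": 0, "z": 0, "ax": 0, "ay": 0, "az": 0, "gripper": 1}
    - {"x": 0, "y": 0, "z": -30, "ax": 0, "ay": 0, "az": 0, "gripper": 1}
    - {"x": -20, "y": 0, "z": -30, "ax": 0, "ay": 0, "az": 0, "gripper": 1}
    - {"x": -30, "y": 0, "z": -10, "ax": 0, "ay": 0, "az": 0, "gripper": 1}

```text
clock: 20.3
position: [0.5473, -0.0093, 0.2282]
ee_rot: [0.991, -0.134, 0.003, -0.001]
ft_force: [0.5, 0.0, 1.4]
grip_width: -0.001
grasp_force: 0.0
```

apply_moves:
  rows:
    - {"x": -20, "y": 0, "z": 0, "ax": 0, "ay": 0, "az": 0, "gripper": 1}
    - {"x": 0, "y": 0, "z": 0, "ax": 0, "ay": 0, "az": 0, "gripper": 1}
    - {"x": 0, "y": 0, "z": 0, "ax": 0, "ay": 0, "az": 0, "gripper": 1}
    - {"x": 0, "y": 0, "z": 0, "ax": 0, "ay": 0, "az": 0, "gripper": 1}

```text
clock: 20.63
position: [0.5264, -0.0044, 0.2245]
ee_rot: [0.991, -0.133, 0.001, 0.0]
ft_force: [0.1, 0.0, -0.8]
grip_width: 0.002
grasp_force: 0.0
```

```bash
python3 - <<'E'
from h import *
w=camera('wrist')['color'][:,:,::-1]; s=camera('scene')['color'][120:230,170:310,::-1]
s=cv2.resize(s,(288,226),interpolation=2)
cv2.imwrite('pics/w4.png',np.hstack([w,cv2.copyMakeBorder(s,0,158,0,0,0)]))
E
```

```text
(no output)
```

View pics/w4.png

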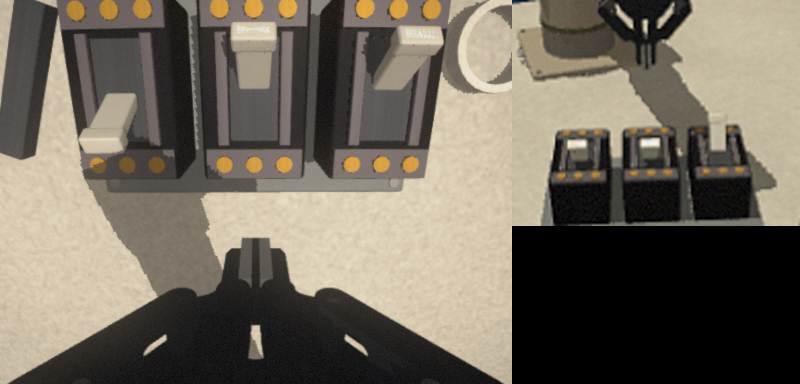

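The middle lever (head at about (253,35)) now leans on, like the right one at (410,40). The left lever is still off, and the gripper is clear.

```bash
python3 -c "
from workcell import *
print(hand_in())"
```

```text
the job is handed in; nothing more can be done
None
```

The tripped middle breaker was pushed to its off stop (held at about 18 N), then thrown on to its stop at about 10 N and released; the other two levers looked unchanged in the last picture, nothing else was touched, and the job is handed in.

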